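# Press freshly glued lino printing blocks in a clamshell press

### The job

Press the freshly glued lino blocks: first pull the selector knob up, turn it from the white dot to the red dot (the middle notch) and let it snap in, then lay every lino block on the table flat in the press bed, tile up, pull the red lever all the way towards the front until the plate is shut, and ease it back slowly to its rest, never letting it fly back. Then move all the blocks, flat and tile up, into the wooden drying tray and return the selector knob to the white dot, snapped in. Leave the other things on the table where they are.

Things in the scene. Friction and masses are not known exactly. Their poses are not given: they have to be found in the camera images.
- knob_grip (a point): Middle of the black bar grip of the selector knob, which stands on a round green pedestal (92 mm across, dial face 75 mm above the table) at the press's left. The bar is 46 mm long (this point's x axis, the white-marked end towards +x), 14 mm thick (y) and 28 mm tall (14 mm above and below this point); below it, 25 mm under this point, is a black skirt 48 mm across. The knob turns about the vertical z axis and is pulled straight up.
- selector (a joint): Turn of the selector knob, rad, growing counter-clockwise seen from above. Three notches: 0 = white dot (parked), 0.8 = red dot (pressing), 1.6 = yellow dot (heavy, not used here). End stops at -0.05 and 1.65. Starts at 0.
- selector_pull (a joint): How far the selector knob is pulled up, m: 0 = seated in a notch, 0.016 = fully out. A spring pulls it down with about 4 N when seated, 8 N fully out. It turns freely only when pulled more than 0.011; let go within 0.25 rad of a notch it snaps into it; let go half-way between it stays up on the land.
- lever_grip (a point): Middle of the free part of the lever's red round bar (16 mm diameter, about 54 mm free length, level, along this point's y axis), at the outer (right-hand, -y of the press) side of a flat steel arm 35 mm away (towards +y) that swings about a level hinge parallel to the bar, 170 mm below the bar along this point's own -z axis. It can be straddled or pinched from above; it starts about 0.22 m above the table.
- lever (a joint): Lever angle, rad: 0 = at rest, leaning 0.5 rad back away from the robot; grows as it is pulled towards the robot's side (-x of the press); 1.1 = stop, leaning 0.6 rad forward with the plate shut. A return spring: about 4 N at the bar at rest, 10 N at full pull, with some damping. Let go from more than about 0.2 rad it flies back. The lever shuts the press plate over the bed through gears.
- bed_mid (a point): Centre of the press's black rubber bed, on its surface (35 mm above the table); robot side is -x, y left, z up. The bed is 88 (x) by 218 mm (y) in a lip 5 mm high; at the right a cheek 50 mm above the bed starts at y = -163 mm. The open plate, 210 mm wide, 124 mm tall, stands from x = +78 mm, leaning back; shut, it lies 26.5 mm above the bed. Lever at x = +30, y = -185 mm, knob at x = -40, y = +185 mm.
- tray_in (a point): Centre of the inner floor (6 mm above the table) of the wooden drying tray, fixed. Inside it is 268 mm (x) by 93 mm (y), with walls 6 mm thick that rise 12 mm above the floor.
- block_red_center (a point): Centre (half-way up) of a lino block: wooden mount with a red tile with two dark bars on top (+z), 60 mm (x) by 40 mm (y) by 25 mm tall, about 70 g. Absent in some starts.
- block_blue_center (a point): Centre (half-way up) of a lino block: wooden mount with a blue tile with a dark disc on top (+z), 60 mm (x) by 40 mm (y) by 25 mm tall, about 70 g. Absent in some starts.
- block_yellow_center (a point): Centre (half-way up) of a lino block: wooden mount with a yellow tile with two dark bars on top (+z), 60 mm (x) by 40 mm (y) by 25 mm tall, about 70 g. Absent in some starts.
- block_white_center (a point): Centre (half-way up) of a lino block: wooden mount with a white tile with a dark disc on top (+z), 60 mm (x) by 40 mm (y) by 25 mm tall, about 70 g. Absent in some starts.
- ink_tin: Low blue-labelled ink tin, 52 mm across, 45 mm tall; leave alone. Origin at its underside.
- ink_jar: Orange-labelled ink jar, 60 mm across, 75 mm tall; leave alone. Origin at its underside.
- water_cup: White cup, 74 mm across, 85 mm tall; leave alone. Origin at its underside.
- brayer: Ink roller with wooden handle lying on the table, about 140 mm long; leave alone. Origin at its underside.
- figure: Carved wooden figure, 170 mm tall; leave alone. Origin at its underside.
- palette_knife: Palette knife lying on the table, 200 mm long; leave alone. Origin at its underside.
There are look-alikes about, which are no part of the job. Leave any green or orange look-alike of the part that bears block_white_center alone.

How it is judged:
By the outcome, as a careful person would: the job done as asked, in the order asked, and still so for the second after the job is handed in, with the robot touching nothing.
Of block_red, block_blue, block_yellow, block_white only 2 to 3 are there at a start; the rules pass over those that are not, and their reading is None.
At some moment in a run one of block_red, block_blue, block_yellow, block_white may be knocked a few centimetres aside while the robot is not near it.
It also fails if it takes over 210 s, if anything falls off the work surface, if the arm or the gripper's body presses on something with over 40 N, if the wrist force passes 120 N, or if a joint passes its speed limit or range.

### The arm

A 6-joint arm with a two-finger parallel gripper is mounted at the origin on the work surface. World frame = base frame: x ahead of the robot, y to its left, z up, the work surface at z = 0. Lengths are in m, angles in rad, forces in N, time in s.
With the tool pointing down it reaches from about 0.35 to 0.925 m from the base axis. Payload 6.4 kg.
Tool frame: the origin (TCP) lies at the very end of the fingers, on their centre line; the grasp point (between the pads) lies 19 mm behind it; z points along the fingers, y is the line along which they close (so a half turn about z gives the same grasp; the last joint's range is limited). The gripper opens to 94 mm and grips with 3 to 60 N. Pads are 16 mm wide; open, the fingers measure 119 mm over their backs; the gripper's body (75 mm by 177 mm) begins 78 mm behind the grasp point.
Start: joints at [1.055, 0.245, 1.558, -0, 1.339, -0.174], TCP at [0.218, 0.612, 0.205] pointing down, gripper open.
Joint ranges: [-3.13, 3.13], [-1.02, 2.26], [0.13, 2.54], [-0.95, 4.09], [0.21, 2.88], [-2.74, 2.74]. Speed limits (rad/s): [2.57, 2.57, 3.14, 3.14, 3.14, 3.14].

### API

Orientations are given as a unit quaternion [x, y, z, w].
In Python, from rig import ctrl gives the robot as it stands.
- The arm moves only by the tool arm_command, never from a script. Its argument "steps" is one flat list of numbers, 7 for each row, row after row: the shift along the tool's x, y, z as a fraction of full scale, then the turn, a rotation vector about the tool's x, y, z as a fraction of full scale, then the opening, from -1 (shut) to 1 (fully open). A call has 1 to 12 rows; each row shifts and turns the commanded pose from where the row before left it, along the tool's axes as they then stand; what a row does not reach is not made up. Full scale, the value 1, is 0.05 m for a shift and 60 degrees for a turn. A row lasts 1/8 s, in which the tool goes at most 62.5 mm and 10.7 degrees, less where a joint would pass 70% of its speed; a pose out of reach is approached as far as the arm can. A call with a number of a shift or a turn outside -1 to 1 is refused whole. A call with a gripper value outside its range is refused whole. The fingers move at their own pace and stop on an object; the grip force is fixed at half the most. Time passes only in rows, so rows that do not move let the fingers close. It gives the time, the measured TCP pose, the force, the opening and the grip force at its end, in the units of the state.
- ctrl.get_state(): the state, without advancing time (a new reading comes with each control period).
- ctrl.camera(name): name is "scene" or "top" or "wrist"; returns a dict with "color" (420x560x3 uint8, blue, green, red), "K" (3x3 intrinsics, pixels), "eye" and "attitude" of the camera in the world; the wrist camera has in their place "mount" (4x4, takes a point from camera to tool coordinates, whose origin is the TCP and whose axes are the flange's). Camera axes: x right, y up, looking along -z (the intrinsics and any distortion apply to the point x, -y, -z); pixel columns grow to the right and rows downward; lengths in m; the calibration is good to about 2 mm. A picture is of the moment at which its call begins: read the wrist's pose just before it. There is no depth.
- ctrl.finish_job(): hands the job in; it is judged then, once.
The state is a dict: "t": time; "q": joint angles; "joint_velocities": joint speeds; "joint_torque": joint torques, N m; "ee_pos": TCP position; "ee_rot": TCP orientation; "ft_force": force on the tool from outside, world axes, zero at the start; "moment": the same for the moment, N m; "finger_gap": finger opening in m; "gripper_force": force on a finger pad.
Only numpy, scipy, OpenCV 4.12 (cv2) and the standard library are available. Lean on these libraries where they do the work, as an engineer would, in place of code of your own. Each camera call takes 0.05 s, during which the arm holds its last target. There are 200 camera calls.

## Working session

There is one attempt and no reset: what is moved stays moved. The work goes in short steps, Python scripts to look and compute and a tool call to move; the robot and the scene stay as the last step left them, time stands still between calls to the robot, and variables do not carry over. Pictures are saved under pics/ and viewed, at most 14 in all, crops included, and the job is handed in when it is done.

Besides the shell and the picture viewer there is one more tool, called after "Emit:" as name(argument=value, ...) on one line, values as JSON. arm_command: Moves the arm, as the interface text tells. Its arguments: {"type":"object","properties":{"steps":{"type":"array","items":{"type":"number","minimum":-1,"maximum":1}}},"required":["steps"]}

```bash
ls; mkdir -p pics
python3 - <<'E'
from rig import ctrl
import cv2
s=ctrl.get_state();print(s)
for n in("scene","top"):
    c=ctrl.camera(n);cv2.imwrite(f"pics/{n}0.png",c["color"]);print(n,c["K"],c["eye"],c["attitude"],[k for k in c])
c=ctrl.camera("wrist");print(c["K"],c["mount"])
E
```

```text
pics
{'t': 0.0, 'q': array([ 1.05489106e+00,  2.45805022e-01,  1.55895687e+00, -2.95996360e-05,
        1.33863941e+00, -1.74128359e-01]), 'joint_velocities': array([ 0.00067993,  0.00040099,  0.00100088,  0.00256291,  0.00057977,
       -0.0001073 ]), 'joint_torque': array([-1.31056415e-03, -4.15844357e+01, -3.14590359e+01,  6.83924812e-02,
        3.34644690e-02, -1.44428350e-04]), 'ee_pos': array([0.21759223, 0.61189947, 0.20438184]), 'ee_rot': array([ 1.70054492e-01,  9.85434245e-01, -8.55903609e-04, -2.92303100e-04]), 'ft_force': array([0.28936466, 0.24605244, 0.9221876 ]), 'moment': array([-0.00166538,  0.03006035,  0.02277372]), 'gripper_force': 0.0, 'finger_gap': 0.09430496250483633}
scene [[411.12955045   0.         279.22662078]
 [  0.         411.12955045 211.82128361]
 [  0.           0.           1.        ]] [1.17770231 0.13524969 1.08801767] [0.18116987 0.21495783 0.72244956 0.63169395] ['color', 'K', 'eye', 'attitude']
top [[435.23517377   0.         276.40491909]
 [  0.         435.23517377 206.6067473 ]
 [  0.           0.           1.        ]] [0.40578115 0.04323054 1.50316576] [-0.0518865   0.05662585  0.71540178 -0.69447937] ['color', 'K', 'eye', 'attitude']
[[351.15122905   0.         275.86003923]
 [  0.         351.15122905 206.73868102]
 [  0.           0.           1.        ]] [[ 3.20385073e-04  9.73167883e-01  2.30095999e-01  6.71774181e-02]
 [ 9.99999916e-01 -2.52991261e-04 -3.22396201e-04  7.59706592e-04]
 [-2.55533352e-04  2.30096083e-01 -9.73167882e-01 -1.79084674e-01]
 [ 0.00000000e+00  0.00000000e+00  0.00000000e+00  1.00000000e+00]]
```

View pics/top0.png

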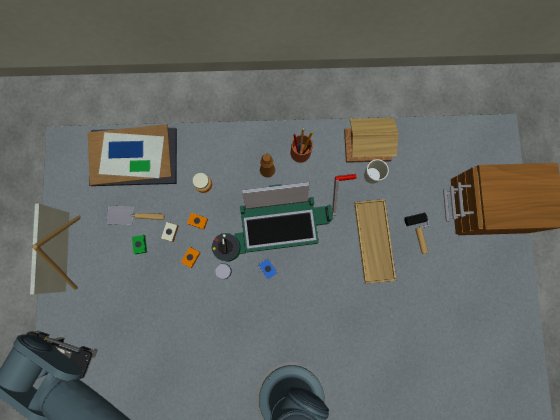

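View pics/scene0.png

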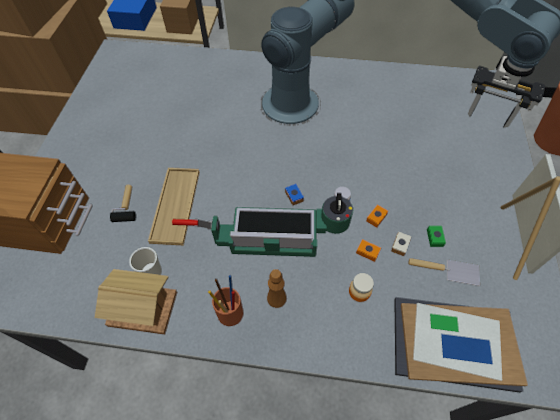

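The top view shows blue (268,268), white (169,231), the bed (280,230), knob (226,245), lever (345,178) and tray (375,240). The orange and green blocks are look-alikes. No red or yellow block is visible.

```bash
cat > h.py <<'E'
import numpy as np,cv2
from scipy.spatial.transform import Rotation as R
from rig import ctrl
def cam(n):
    s=ctrl.get_state();c=ctrl.camera(n)
    if "eye" in c: o=np.array(c["eye"]);M=R.from_quat(c["attitude"]).as_matrix()
    else:
        T=np.array(c["mount"]);W=R.from_quat(s["ee_rot"]).as_matrix()
        M=W@T[:3,:3];o=W@T[:3,3]+s["ee_pos"]
    return c["color"],np.array(c["K"]),o,M
def ray(uv,z,K,o,M):
    uv=np.atleast_2d(np.asarray(uv,float));d=np.c_[(uv-K[:2,2])/[K[0,0],K[1,1]],np.ones(len(uv))]*[1,-1,-1]
    d=d@M.T;return o+d*((z-o[2])/d[:,2])[:,None]
def proj(P,K,o,M):
    p=(np.atleast_2d(P)-o)@M*[1,-1,-1];return p[:,:2]/p[:,2:]*[K[0,0],K[1,1]]+K[:2,2]
def blobs(m,lo=30):
    cs,_=cv2.findContours(m.astype(np.uint8),cv2.RETR_EXTERNAL,cv2.CHAIN_APPROX_NONE)
    return [c[:,0,:] for c in cs if cv2.contourArea(c)>lo]
def rect(c,z,C):
    p=ray(c,z,*C[1:])
    (x,y),(w,h),a=cv2.minAreaRect((p[:,:2]*1000).astype(np.float32))
    if w<h: w,h,a=h,w,a+90
    return np.round([x,y,w,h,(a+90)%180-90],1)   # mm, deg of long axis
def hsv(im): return cv2.cvtColor(im,cv2.COLOR_BGR2HSV).astype(int).transpose(2,0,1)
E
python3 - <<'E'
from h import *
T=cam("top");S=cam("scene")
for n,C in(("top",T),("scene",S)):
    H,s,v=hsv(C[0])
    for nm,m,z in(("blue",(abs(H-110)<12)&(s>140)&(v>90),.025),("white",(s<60)&(v>170),.025),("bed",(v<45),.035),("tray",(abs(H-17)<6)&(s>60)&(v>130),.018),("red",((H<5)|(H>175))&(s>180)&(v>110),.22)):
        for c in blobs(m,40): print(n,nm,c.mean(0).round(),len(c),rect(c,z,C))
cv2.imwrite("pics/a.png",np.hstack([cv2.resize(T[0][150:290,90:270],None,fx=2.2,fy=3.2,interpolation=2)[:448,:400],cv2.resize(T[0][160:290,190:400],None,fx=1.9,fy=3.446,interpolation=2)[:448]]) if 0 else cv2.resize(T[0][150:300,140:340],None,fx=4,fy=4,interpolation=2))
cv2.imwrite("pics/b.png",cv2.resize(S[0][150:300,260:460],None,fx=4,fy=4,interpolation=2))
E
```

```text
top blue [267. 269.] 45 [424.7  66.5  54.9  37.2  32.3]
top blue [125. 149.] 94 [853.1 552.3 116.3  56.6 -89.8]
top white [ 32. 282.] 50 [ 4.056e+02  8.527e+02  7.590e+01  1.040e+01 -2.000e-01]
top white [ 33. 259.] 39 [482.  852.5  63.8  10.    3.1]
top white [168. 231.] 48 [560.6 399.1  56.6  34.8 -18. ]
top white [ 35. 224.] 79 [599.1 852.3 130.4  11.3   0. ]
top white [200. 180.] 40 [ 7.356e+02  2.918e+02  4.980e+01  4.850e+01 -3.000e-01]
top white [373. 173.] 36 [ 743.9 -309.1   56.4   30.5   41.7]
top white [131. 155.] 196 [833.4 532.  208.2 147.8  84.2]
top bed [ 19. 394.] 80 [ 66.5 871.  107.8  59.1  54. ]
top bed [102. 399.] 111 [ 27.3 606.8 211.8  13.1  52.7]
top bed [292. 400.] 245 [ 19.3 -16.5 182.6 117.4 -82.5]
top bed [ 53. 351.] 289 [182.6 768.3 250.2  93.8  67.8]
top bed [224. 246.] 51 [502.4 208.5  48.   47.1  43.8]
top bed [415. 219.] 53 [ 576.6 -442.2   75.8   29.5  -78.7]
top bed [280. 229.] 171 [557.3  22.4 214.7  83.9 -84.6]
top tray [190. 257.] 49 [472.3 329.2  60.2  40.8 -30.4]
top tray [422. 240.] 55 [ 504.3 -463.9   87.6   15.9    9.5]
top tray [196. 220.] 5
[... 2260 characters left out ...]
68.3 331.6  61.7  40.4 -30.7]
scene tray [126. 196.] 50 [ 501.5 -461.1   82.3   17.4   10.2]
scene tray [537. 227.] 207 [439.8 814.3 433.7  12.4 -26.8]
scene tray [175. 200.] 296 [ 509.1 -300.1  277.3  104.1    4. ]
scene tray [ 46. 191.] 121 [ 5.145e+02 -7.216e+02  2.268e+02  1.660e+01 -1.000e-01]
scene tray [ 23. 175.] 305 [ 5.035e+02 -8.465e+02  2.404e+02  2.059e+02  1.000e-01]
scene tray [35. 92.] 143 [  79.9 -973.7  286.7   16.1  -89.5]
scene tray [209.  18.] 68 [-464.  -409.9  213.9   63.4   13.6]
scene tray [153.  22.] 377 [-433.8 -668.5  483.4  300.3  -83.1]
scene tray [55. 20.] 94 [ -389.7 -1085.8   295.2    67.4    -6.9]
scene red [184. 222.] 54 [ 686.5 -177.8   62.5   14.5  -82.5]
```

View pics/a.png

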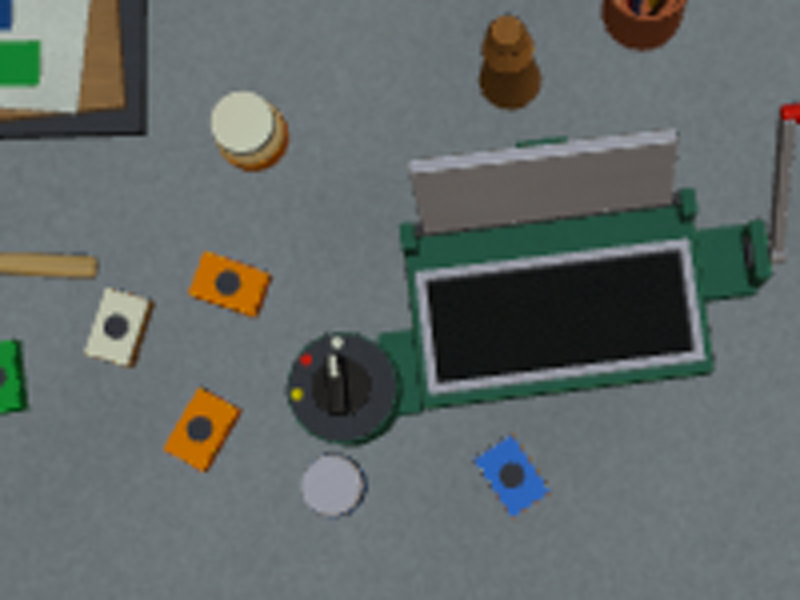

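The press yaw is about 5.4° with the bed at about (0.556, 0.022), and the knob and lever positions fit that. The start view rules out most hiding places, so I'm moving to the knob.

Emit:
arm_command(steps=[-0.8,-0.58,0,0,0,0,0,-0.8,-0.58,0,0,0,0,0,-0.8,-0.58,0,0,0,0,0,-0.8,-0.58,0,0,0,0,0,-0.8,-0.58,0,0,0,0,0,-0.8,-0.58,0,0,0,0,0,-0.8,-0.58,0,0,0,0,0,-0.8,-0.58,0,0,0,0,0,-0.8,-0.58,0,0,0,0,0,-0.8,-0.58,0,0,0,0,0])

```text
t: 1.5
ee_pos: [0.4982, 0.2037, 0.2055]
ee_rot: [0.17, 0.985, 0.0, 0.0]
ft_force: [0.7, 0.1, -0.7]
finger_gap: 0.0471
gripper_force: 0.0
```

Emit:
arm_command(steps=[0,0,0,0,0,-0.139,0,0,0,0,0,0,-0.139,0,0,0,0,0,0,-0.139,0,0,0,0,0,0,0,0])

```text
t: 2.0
ee_pos: [0.4975, 0.205, 0.2054]
ee_rot: [-0.047, 0.999, -0.0, -0.0]
ft_force: [-0.8, -0.2, -0.8]
finger_gap: 0.047
gripper_force: 0.0
```

```bash
cat >> h.py <<'E'
def plan(x,y,z,yaw):
    "units of tool shift to go to x,y,z (mm) then turn about tool z to tool-x yaw (deg)"
    s=ctrl.get_state();r=R.from_quat(s["ee_rot"]);W=r.as_matrix()
    d=W.T@(np.array([x,y,z])/1000-s["ee_pos"])/.05
    y0=np.degrees(np.arctan2(W[1,0],W[0,0]));dy=(yaw-y0+90)%180-90
    tilt=np.degrees(np.arccos(min(1,-W[2,2])))
    print("t",round(s["t"],1),"tcp",(s["ee_pos"]*1e3).round(1),"yaw",round(y0,1),"tilt",round(tilt,2),"q6",s["q"][5].round(2),"gap",round(s["finger_gap"]*1e3,1),"gf",round(s["gripper_force"],1),"F",s["ft_force"].round(1))
    print("shift units",d.round(3),"turn",round(-dy/60,3),"(deg",round(dy,1),")")
E
python3 - <<'E'
from h import *
plan(498.5,202.5,200,185.4)
C=cam("wrist");cv2.imwrite("pics/w1.png",C[0])
T=cam("top");H,s,v=hsv(T[0])
for c in blobs((s<60)&(v>170),5):
    if 150<c.mean(0)[0]<250: print(c.mean(0),len(c))
E
```

```text
t 2.0 tcp [497.5 205.  205.4] yaw -174.7 tilt 0.01 q6 -1.48 gap 47.0 gf 0.0 F [-0.8 -0.2 -0.8]
shift units [-0.015 -0.053  0.108] turn -0.001 (deg 0.1 )
[168.34693878 231.2244898 ] 49
[200.    179.925] 40
```

View pics/w1.png

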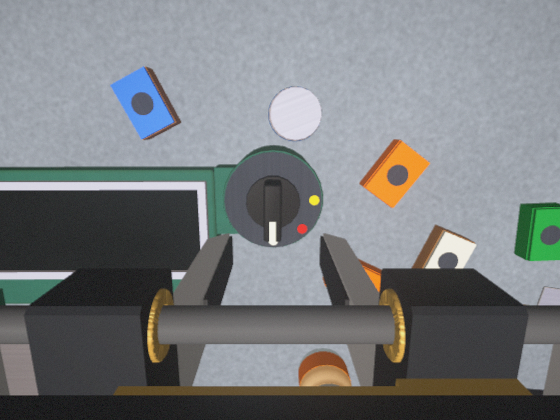

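The wrist view shows the knob bar at about (273,212) with its white end down at (273,240). The dial is centred at about (274,197), red dot (302,229) and yellow dot (314,200).

Run:
```python
from h import *
C=cam("wrist");H,s,v=hsv(C[0])
roi=np.zeros_like(v);roi[140:252,215:330]=1
cs=blobs((v<60)*roi,100)
for c in cs: print(c.min(0),c.max(0),cv2.minEnclosingCircle(c))
for th in (25,35,45):
  for c in blobs((v<th)*roi,60): print(th,c.min(0),c.max(0),[rect(c,z,C) for z in(.085,.125)])
m=(s<60)&(v>170)&(roi>0)
for c in blobs(m,5): print("w",c.min(0),c.max(0),[rect(c,z,C) for z in(.115,.125,.13)])
red=((H<5)|(H>175))&(s>150)&(roi>0);yel=(abs(H-30)<5)&(s>150)&(roi>0)
for n,m in(("r",red),("y",yel)):
  for c in blobs(m,10): print(n,ray(c.mean(0),.075,*C[1:]).round(4))
```

```text
[264 179] [281 240] ((273.5, 209.5), 30.992033004760742)
w [269 222] [277 244] [array([516.2, 205.7,  18.5,   6.5,   5.3]), array([513. , 205.5,  17.8,   6.2,   5.3]), array([511.4, 205.4,  17.4,   6.1,   5.3])]
w [215 140] [329 251] [array([487.2, 203.3,  89.3,  88.7, -84.7]), array([485.1, 203.2,  86. ,  85.4, -84.7]), array([484. , 203.1,  84.4,  83.8, -84.7])]
r [[0.5217 0.2324 0.075 ]]
y [[0.494  0.2404 0.075 ]]
```

Emit:
arm_command(steps=[-0.017,-0.03,0.5,0,0,0,0,0,0,0.5,0,0,0,0,0,0,0.5,0,0,0,0,0,0,0.4,0,0,0,0,0,0,0.32,0,0,0,0,0,0,0,0,0,0,-1,0,0,0,0,0,0,-1,0,0,0,0,0,0,-1,0,0,0,0,0,0,-1])

```text
t: 3.28
ee_pos: [0.4994, 0.2026, 0.0955]
ee_rot: [-0.048, 0.999, -0.001, 0.001]
ft_force: [0.8, -5.9, 3.0]
finger_gap: 0.0138
gripper_force: 30.0
```

Emit:
arm_command(steps=[0,-0.03,-0.1,0,0,0,-1,0,0,-0.1,0,0,0,-1,0,0,-0.1,0,0,0,-1,0,0,0,0,0,0,-1])

```text
t: 3.78
ee_pos: [0.4992, 0.2024, 0.1096]
ee_rot: [-0.047, 0.999, 0.0, 0.001]
ft_force: [5.6, 1.2, -8.3]
finger_gap: 0.0139
gripper_force: 30.0
```

Emit:
arm_command(steps=[0,0,0,0,0,-0.128,-1,0,0,0,0,0,-0.128,-1,0,0,0,0,0,-0.128,-1,0,0,0,0,0,-0.127,-1,0,0,0,0,0,-0.127,-1,0,0,0,0,0,-0.127,-1,0,0,0,0,0,0,-1,0,0,0,0,0,0,-1])

```text
t: 4.78
ee_pos: [0.4991, 0.2025, 0.1093]
ee_rot: [-0.433, 0.901, 0.0, 0.001]
ft_force: [5.1, 1.7, -6.8]
finger_gap: 0.0137
gripper_force: 30.0
```

Run:
```python
from h import *
plan(498.5,203,94,231.2)
```

```text
t 4.8 tcp [499.1 202.5 109.3] yaw -128.7 tilt 0.1 q6 -2.29 gap 13.7 gf 30.0 F [ 5.1  1.7 -6.8]
shift units [0.001 0.015 0.305] turn 0.002 (deg -0.1 )
```

Emit:
arm_command(steps=[0,0,0.1,0,0,0,-1,0,0,0.1,0,0,0,-1,0,0,0.09,0,0,0,-1,0,0,0,0,0,0,-1,0,0,0,0,0,0,-0.2,0,0,0,0,0,0,-0.1,0,0,0,0,0,0,0,0,0,-0.5,0,0,0,0,0,0,-1,0,0,0,0,0,0,-1,0,0,0,0])

```text
t: 6.02
ee_pos: [0.498, 0.2021, 0.2209]
ee_rot: [-0.433, 0.901, 0.0, -0.001]
ft_force: [0.4, 0.3, -0.6]
finger_gap: 0.0468
gripper_force: 0.0
```

Run:
```python
from h import *
plan(560,400.5,160,162.5)
C=cam("wrist");cv2.imwrite("pics/w2.png",C[0])
T=cam("top");H,s,v=hsv(T[0])
for nm,m in(("blue",(abs(H-110)<12)&(s>140)&(v>90)),("white",(s<60)&(v>170))):
    for c in blobs(m,40):
        r=rect(c,.025,T)
        if 48<r[2]<62 and 30<r[3]<45: print(nm,r)
for n in ("top","scene"):
    D=cam(n);H,s,v=hsv(D[0])
    for nm,m in(("yel",(abs(H-28)<6)&(s>130)&(v>120)),("red",((H<4)|(H>176))&(s>130)&(v>90))):
        for c in blobs(m,40):print(n,nm,c.mean(0).round(),rect(c,.025,D))
```

```text
t 6.0 tcp [498.  202.1 220.9] yaw -128.7 tilt 0.09 q6 -2.29 gap 46.8 gf 0.0 F [ 0.4  0.3 -0.6]
shift units [-3.875  1.51   1.216] turn 1.147 (deg -68.8 )
blue [424.7  66.5  54.9  37.2  32.3]
white [560.8 399.6  56.6  35.8 -18. ]
white [ 743.8 -307.6   55.1   33.9   58.2]
top red [346. 177.] [ 731.3 -213.1   73.    16.7  -84.4]
scene red [185. 222.] [ 576.7 -247.5   77.8   20.3  -86. ]
```

View pics/w2.png

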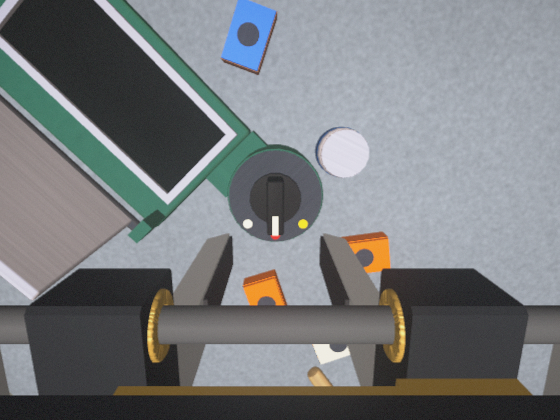

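The knob sits on the red dot (bar's white tip at (276,228) over red). There are no red or yellow blocks in either view, so only blue and white. Next I go to the white block.

Emit:
arm_command(steps=[-0.485,0.19,0,0,0,0,0.5,-0.485,0.19,0,0,0,0,0.5,-0.485,0.19,0,0,0,0,0.5,-0.485,0.19,0,0,0,0,0.5,-0.485,0.19,0,0,0,0,0.5,-0.485,0.19,0,0,0,0,0.5,-0.485,0.19,0,0,0,0,0.5,-0.485,0.19,0,0,0,0,0.5])

```text
t: 7.22
ee_pos: [0.5595, 0.4014, 0.2169]
ee_rot: [-0.433, 0.901, -0.0, -0.002]
ft_force: [0.1, -0.6, -0.2]
finger_gap: 0.0705
gripper_force: 0.0
```

Emit:
arm_command(steps=[0,0,0,0,0,0.164,0.5,0,0,0,0,0,0.164,0.5,0,0,0,0,0,0.164,0.5,0,0,0,0,0,0.164,0.5,0,0,0,0,0,0.164,0.5,0,0,0,0,0,0.164,0.5,0,0,0,0,0,0.164,0.5,0,0,0,0,0,0,0.5])

```text
t: 8.22
ee_pos: [0.5595, 0.4006, 0.2173]
ee_rot: [0.152, 0.988, -0.001, -0.002]
ft_force: [0.2, 0.3, -0.0]
finger_gap: 0.0707
gripper_force: 0.0
```

Run:
```python
from h import *
plan(560,400.5,25,162.5)
for n in("wrist","top","scene"):
  C=cam(n);H,s,v=hsv(C[0])
  for c in blobs((s<60)&(v>150),40):
    r=rect(c,.025,C)
    if 50<r[2]<75 and 30<r[3]<50: print(n,c.min(0),c.max(0),r)
```

```text
t 8.2 tcp [559.5 400.6 217.3] yaw 162.6 tilt 0.24 q6 -0.81 gap 70.7 gf 0.0 F [ 0.2  0.3 -0. ]
shift units [-0.022  0.012  3.847] turn 0.001 (deg -0.1 )
wrist [192 353] [242 385] [751.4 265.8  60.4  44.9  72.7]
wrist [353 344] [399 385] [803.  452.1  68.1  46.7  -5.4]
scene [393 231] [410 252] [559.7 401.4  60.4  39.8 -17. ]
scene [334 186] [350 197] [400.7 221.1  51.4  40.7  74.7]
```

Emit:
arm_command(steps=[-0.02,0.015,0.7,0,0,0,0.5,0,0,0.7,0,0,0,0.5,0,0,0.7,0,0,0,0.5,0,0,0.7,0,0,0,0.5,0,0,0.6,0,0,0,0.5,0,0,0.4,0,0,0,0.5,0,0,0.25,0,0,0,0.5,0,0,0.18,0,0,0,0.5,0,0,0,0,0,0,0.5])

```text
t: 9.5
ee_pos: [0.5617, 0.4016, 0.0084]
ee_rot: [0.152, 0.988, -0.0, -0.0]
ft_force: [0.0, -0.3, -0.8]
finger_gap: 0.0707
gripper_force: 0.0
```

Emit:
arm_command(steps=[0,0,0,0,0,0,-1,0,0,0,0,0,0,-1,0,0,0,0,0,0,-1,0,0,0,0,0,0,-1])

```text
t: 10.0
ee_pos: [0.5619, 0.4016, 0.0088]
ee_rot: [0.152, 0.988, 0.0, 0.0]
ft_force: [-0.5, -1.3, 1.0]
finger_gap: 0.0396
gripper_force: 30.0
```

Emit:
arm_command(steps=[0,0,-0.3,0,0,0,-1,0,0,-0.6,0,0,0,-1,0,0,-0.8,0,0,0,-1,0,0,-0.8,0,0,0,-1,0,0,-0.7,0,0,0,-1,0,0,0,0,0,-0.127,-1,0,0,0,0,0,-0.127,-1,0,0,0,0,0,-0.127,-1,0,0,0,0,0,0,-1])

```text
t: 11.12
ee_pos: [0.5617, 0.4017, 0.1693]
ee_rot: [-0.046, 0.999, 0.0, 0.0]
ft_force: [0.3, 0.8, -1.2]
finger_gap: 0.0396
gripper_force: 30.0
```

Run:
```python
from h import *
plan(549,72,160,185.4)
```

```text
t 11.1 tcp [561.7 401.7 169.3] yaw -174.8 tilt 0.04 q6 -1.21 gap 39.6 gf 30.0 F [ 0.3  0.8 -1.2]
shift units [ 0.855 -6.543  0.183] turn -0.003 (deg 0.2 )
```

Emit:
arm_command(steps=[0.078,-0.5,0,0,0,0,-1,0.078,-0.8,0,0,0,0,-1,0.078,-0.8,0,0,0,0,-1,0.078,-0.8,0,0,0,0,-1,0.078,-0.8,0,0,0,0,-1,0.078,-0.8,0,0,0,0,-1,0.078,-0.8,0,0,0,0,-1,0.078,-0.6,0,0,0,0,-1,0.078,-0.4,0,0,0,0,-1,0.078,-0.24,0,0,0,0,-1,0,0,0,0,0,0,-1])

```text
t: 12.5
ee_pos: [0.553, 0.0722, 0.1686]
ee_rot: [-0.046, 0.999, 0.0, 0.0]
ft_force: [-0.2, 0.1, 0.4]
finger_gap: 0.0396
gripper_force: 30.0
```

Run:
```python
from h import *
plan(553,71,45,185.4)
C=cam("wrist");cv2.imwrite("pics/w3.png",C[0])
```

```text
t 12.5 tcp [553.   72.2 168.6] yaw -174.7 tilt 0.01 q6 -1.74 gap 39.6 gf 30.0 F [-0.2  0.1  0.4]
shift units [ 0.003 -0.025  2.471] turn -0.002 (deg 0.1 )
```

View pics/w3.png

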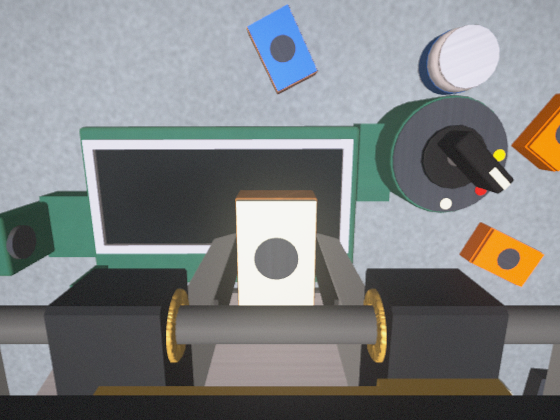

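The held white block is at (276,255) above the bed's left part. The bed opening spans columns 95–342, with its near edge at row 149. Lowering it now.

Emit:
arm_command(steps=[0,0,0.5,0,0,0,-1,0,0,0.6,0,0,0,-1,0,0,0.6,0,0,0,-1,0,0,0.4,0,0,0,-1,0,0,0.2,0,0,0,-1,0,0,0.1,0,0,0,-1,0,0,0.04,0,0,0,-1,0,0,0,0,0,0,-1])

```text
t: 13.55
ee_pos: [0.5537, 0.0724, 0.0471]
ee_rot: [-0.046, 0.999, -0.0, 0.001]
ft_force: [-0.6, -0.3, -0.2]
finger_gap: 0.0397
gripper_force: 30.0
```

Emit:
arm_command(steps=[0,0,0.03,0,0,0,-1,0,0,0.03,0,0,0,-1,0,0,0,0,0,0,-1])

```text
t: 13.92
ee_pos: [0.5535, 0.0723, 0.0438]
ee_rot: [-0.046, 0.999, -0.0, 0.0]
ft_force: [0.3, 0.4, 1.4]
finger_gap: 0.0395
gripper_force: 30.0
```

Contact. Release, rise and plan the blue block.

Emit:
arm_command(steps=[0,0,0,0,0,0,0.3,0,0,0,0,0,0,0.3,0,0,-0.2,0,0,0,0.4,0,0,-0.6,0,0,0,0.5,0,0,-0.8,0,0,0,0.5,0,0,-0.8,0,0,0,0.5,0,0,0,0,0,0,0.5])

```text
t: 14.8
ee_pos: [0.5558, 0.0722, 0.1682]
ee_rot: [-0.046, 0.999, -0.001, 0.004]
ft_force: [0.3, 0.6, -0.3]
finger_gap: 0.0704
gripper_force: 0.0
```

```bash
cat >> h.py <<'E'
def see(zb=.025,zw=.025):
    for n in("top","scene","wrist"):
        C=cam(n);H,s,v=hsv(C[0])
        for nm,m,z in(("blue",(abs(H-110)<12)&(s>120)&(v>70),zb),("white",(s<60)&(v>150),zw)):
            for c in blobs(m,40):
                r=rect(c,z,C)
                if 50<r[2]<67 and 32<r[3]<46: print(n,nm,r)
E
python3 - <<'E'
from h import *
see(.025,.06)
plan(425,67.5,160,211)
E
```

```text
scene blue [425.1  68.3  61.6  38.7  32.5]
wrist blue [423.8  67.1  57.9  37.7  31.9]
wrist white [551.4  73.4  57.6  38.7   5.3]
t 14.9 tcp [552.4  72.4 162.5] yaw -174.7 tilt 0.1 q6 -1.74 gap 70.7 gf 0.0 F [-0.1 -0.9 -1. ]
shift units [2.546 0.138 0.054] turn -0.428 (deg 25.7 )
```

Emit:
arm_command(steps=[0.5,0.02,0,0,0,0,0.5,0.5,0.03,0,0,0,0,0.5,0.5,0.03,0,0,0,0,0.5,0.5,0.03,0,0,0,0,0.5,0.54,0.03,0,0,0,0,0.5,0,0,0,0,0,-0.148,0.5,0,0,0,0,0,-0.148,0.5,0,0,0,0,0,-0.148,0.5,0,0,0,0,0,0,0.5])

```text
t: 16.08
ee_pos: [0.425, 0.0677, 0.162]
ee_rot: [-0.274, 0.962, 0.001, -0.001]
ft_force: [0.8, -0.8, -0.5]
finger_gap: 0.0705
gripper_force: 0.0
```

Run:
```python
from h import *
see(.025,.06)
plan(424.8,67.6,8.5,212)
```

```text
top white [552.6  72.   57.2  36.7   5.5]
scene blue [425.7  68.7  60.2  38.7  32.5]
wrist blue [423.8  67.3  57.7  36.7  31.1]
wrist white [547.2 156.6  58.9  42.4 -58.2]
t 16.2 tcp [425.6  67.6 162.7] yaw -148.2 tilt 0.09 q6 -2.23 gap 70.5 gf 0.0 F [ 0.4 -0.7 -0.2]
shift units [0.009 0.005 3.084] turn -0.003 (deg 0.2 )
```

Emit:
arm_command(steps=[0,0,0.6,0,0,0,0.5,0,0,0.7,0,0,0,0.5,0,0,0.7,0,0,0,0.5,0,0,0.6,0,0,0,0.5,0,0,0.3,0,0,0,0.5,0,0,0.18,0,0,0,0.5,0,0,0,0,0,0,0.5,0,0,0,0,0,0,-1,0,0,0,0,0,0,-1,0,0,0,0,0,0,-1,0,0,0,0,0,0,-1])

```text
t: 17.6
ee_pos: [0.4263, 0.0676, 0.0098]
ee_rot: [-0.275, 0.961, -0.0, 0.0]
ft_force: [-0.5, -0.4, 1.8]
finger_gap: 0.0396
gripper_force: 30.0
```

Emit:
arm_command(steps=[0,0,-0.3,0,0,0,-1,0,0,-0.6,0,0,0,-1,0,0,-0.8,0,0,0,-1,0,0,-0.8,0,0,0,-1,0,0,-0.5,0,0,0,-1,0,0,0,0,0,0.148,-1,0,0,0,0,0,0.148,-1,0,0,0,0,0,0.147,-1,0,0,0,0,0,0,-1])

```text
t: 18.73
ee_pos: [0.4261, 0.0676, 0.1602]
ee_rot: [-0.048, 0.999, -0.0, 0.0]
ft_force: [0.7, -0.7, 0.6]
finger_gap: 0.0396
gripper_force: 30.0
```

Run:
```python
from h import *
plan(560.5,-27,160,185.4)
```

```text
t 18.7 tcp [426.1  67.6 160.2] yaw -174.5 tilt 0.05 q6 -1.77 gap 39.6 gf 30.0 F [ 0.7 -0.7  0.6]
shift units [-2.496 -2.14   0.006] turn 0.001 (deg -0.1 )
```

Emit:
arm_command(steps=[-0.4,-0.34,0,0,0,0,-1,-0.5,-0.43,0,0,0,0,-1,-0.6,-0.51,0,0,0,0,-1,-0.5,-0.43,0,0,0,0,-1,-0.31,-0.26,0,0,0,0,-1,-0.2,-0.17,0,0,0,0,-1,0,0,0,0,0,0,-1])

```text
t: 19.6
ee_pos: [0.5612, -0.0274, 0.1596]
ee_rot: [-0.047, 0.999, 0.0, -0.0]
ft_force: [-0.3, -0.8, -1.0]
finger_gap: 0.0397
gripper_force: 30.0
```

Emit:
arm_command(steps=[0,0,0.5,0,0,0,-1,0,0,0.6,0,0,0,-1,0,0,0.6,0,0,0,-1,0,0,0.3,0,0,0,-1,0,0,0.15,0,0,0,-1,0,0,0.08,0,0,0,-1,0,0,0.04,0,0,0,-1,0,0,0,0,0,0,-1])

```text
t: 20.6
ee_pos: [0.5614, -0.0273, 0.0465]
ee_rot: [-0.047, 0.999, -0.0, 0.0]
ft_force: [0.3, 0.7, -0.5]
finger_gap: 0.0393
gripper_force: 30.0
```

Emit:
arm_command(steps=[0,0,0.04,0,0,0,-1,0,0,0,0,0,0,-1,0,0,0,0,0,0,0.3,0,0,0,0,0,0,0.3,0,0,-0.2,0,0,0,0.3,0,0,-0.8,0,0,0,0.3,0,0,-1,0,0,0,0,0,0,-1,0,0,0,0,0,0,-1,0,0,0,0,0,0,-0.8,0,0,0,0,0,0,0,0,0,0,0])

```text
t: 21.98
ee_pos: [0.5629, -0.0276, 0.2888]
ee_rot: [-0.047, 0.999, -0.001, 0.004]
ft_force: [0.1, -0.4, -0.1]
finger_gap: 0.0469
gripper_force: 0.0
```

Run:
```python
from h import *
see(.06,.06)
pts=[]
for n in("top","scene"):
    C=cam(n);H,s,v=hsv(C[0])
    for c in blobs(((H<4)|(H>176))&(s>130)&(v>90),40):
        r=[rect(c,z,C) for z in(.21,.22,.23)];print(n,r)
plan(688,-178,260,95.4)
```

```text
scene blue [559.5 -26.1  55.2  40.9   7.5]
wrist blue [558.3 -26.5  57.3  38.5   5.4]
top [array([ 690.5, -181. ,   63.9,   14.6,  -84.4]), array([ 688.3, -179.3,   63.4,   14.5,  -84.4]), array([ 686.1, -177.6,   62.9,   14.4,  -84.4])]
scene [array([ 681.3, -180.9,   64.3,   16.8,  -86. ]), array([ 686.9, -177.3,   63.5,   16.6,  -86. ]), array([ 692.6, -173.7,   62.8,   16.4,  -86. ])]
t 22.2 tcp [560.1 -27.  281.8] yaw -174.6 tilt 0.21 q6 -1.91 gap 47.2 gf 0.0 F [-0.1 -0.1 -0.2]
shift units [-2.266 -3.247  0.425] turn 1.5 (deg -90.0 )
```

Both blocks lie in the bed. Bar is at about (687.6, -178.3, 221 mm) by two views. Moving above the lever.

Emit:
arm_command(steps=[-0.325,-0.473,0,0,0,0,0,-0.325,-0.473,0,0,0,0,0,-0.325,-0.473,0,0,0,0,0,-0.325,-0.473,0,0,0,0,0,-0.325,-0.473,0,0,0,0,0,-0.325,-0.473,0,0,0,0,0,-0.325,-0.473,0,0,0,0,0])

```text
t: 23.1
ee_pos: [0.6898, -0.1819, 0.2818]
ee_rot: [-0.047, 0.999, 0.001, -0.001]
ft_force: [-0.1, 0.5, -0.5]
finger_gap: 0.047
gripper_force: 0.0
```

Emit:
arm_command(steps=[0,0,0,0,0,0.167,0,0,0,0,0,0,0.167,0,0,0,0,0,0,0.167,0,0,0,0,0,0,0.167,0,0,0,0,0,0,0.167,0,0,0,0,0,0,0.167,0,0,0,0,0,0,0.167,0,0,0,0,0,0,0.167,0,0,0,0,0,0,0.164,0,0,0,0,0,0,0,0])

```text
t: 24.35
ee_pos: [0.6893, -0.1811, 0.2821]
ee_rot: [0.672, 0.74, -0.0, -0.001]
ft_force: [-1.8, -0.3, 0.1]
finger_gap: 0.0475
gripper_force: 0.0
```

Run:
```python
from h import *
plan(687.8,-181.3,204,95.4)
C=cam("wrist");cv2.imwrite("pics/w4.png",C[0])
H,s,v=hsv(C[0])
for c in blobs(((H<4)|(H>176))&(s>130)&(v>70),80): print(c.min(0),c.max(0),rect(c,.22,C))
```

```text
t 24.4 tcp [ 689.3 -181.1  282.1] yaw 95.5 tilt 0.16 q6 -0.51 gap 47.5 gf 0.0 F [-1.8 -0.3  0.1]
shift units [-0.002 -0.026  1.562] turn 0.002 (deg -0.1 )
[264 172] [285 260] [ 687.3 -178.6   64.7   14.6  -84.9]
[403  22] [504  84] [790.2 -59.7  70.2   5.1  34.8]
```

View pics/w4.png

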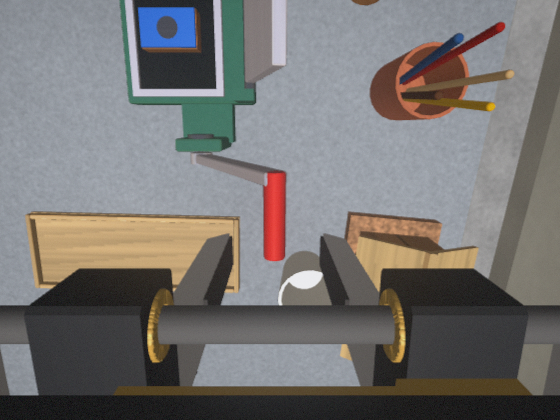

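The wrist view shows the red bar at columns 264–285, rows 172–260, centred between the fingers. Descending.

Emit:
arm_command(steps=[0,-0.03,0.5,0,0,0,0,0,0,0.5,0,0,0,0,0,0,0.36,0,0,0,0,0,0,0.16,0,0,0,0,0,0,0,0,0,0,0,0,0,0,0,0,0,-1,0,0,0,0,0,0,-1,0,0,0,0,0,0,-1])

```text
t: 25.4
ee_pos: [0.6885, -0.1816, 0.2086]
ee_rot: [0.673, 0.74, 0.0, 0.0]
ft_force: [0.1, 0.2, -0.1]
finger_gap: 0.0204
gripper_force: 0.0
```

Emit:
arm_command(steps=[0,0,0.05,0,0,0,-1,0,0,0.03,0,0,0,-1,0,0,0,0,0,0,-1])

```text
t: 25.78
ee_pos: [0.6884, -0.1817, 0.2076]
ee_rot: [0.673, 0.74, -0.0, 0.001]
ft_force: [-5.2, 2.1, 12.0]
finger_gap: 0.0152
gripper_force: 30.0
```

Emit:
arm_command(steps=[0,-0.153,-0.12,0,0,0,-1,0,-0.153,-0.074,0,0,0,-1,0,-0.16,-0.058,0,0,0,-1,0,-0.16,-0.058,0,0,0,-1,0,-0.165,-0.042,0,0,0,-1,0,-0.165,-0.042,0,0,0,-1,0,-0.168,-0.026,0,0,0,-1,0,-0.168,-0.026,0,0,0,-1,0,-0.17,-0.008,0,0,0,-1,0,-0.17,-0.008,0,0,0,-1])

```text
t: 27.02
ee_pos: [0.6114, -0.1891, 0.2316]
ee_rot: [0.673, 0.74, 0.004, 0.006]
ft_force: [9.9, 1.8, 8.1]
finger_gap: 0.0152
gripper_force: 30.0
```

Emit:
arm_command(steps=[0,-0.17,0.008,0,0,0,-1,0,-0.17,0.008,0,0,0,-1,0,-0.168,0.026,0,0,0,-1,0,-0.168,0.026,0,0,0,-1,0,-0.165,0.042,0,0,0,-1,0,-0.165,0.042,0,0,0,-1,0,-0.16,0.058,0,0,0,-1,0,-0.16,0.058,0,0,0,-1,0,-0.153,0.074,0,0,0,-1,0,-0.153,0.074,0,0,0,-1,0,-0.145,0.089,0,0,0,-1,0,-0.145,0.089,0,0,0,-1])

```text
t: 28.52
ee_pos: [0.5151, -0.1982, 0.2006]
ee_rot: [0.673, 0.739, 0.003, 0.005]
ft_force: [7.7, 3.2, 5.6]
finger_gap: 0.015
gripper_force: 30.0
```

Run:
```python
from h import *
plan(510,-197,193,95.4)
```

```text
t 28.5 tcp [ 515.1 -198.2  200.6] yaw 95.4 tilt 0.68 q6 -0.67 gap 15.0 gf 30.0 F [7.7 3.2 5.6]
shift units [ 0.034 -0.101  0.151] turn -0.001 (deg 0.0 )
```

Emit:
arm_command(steps=[0,-0.06,0.04,0,0,0,-1,0,-0.06,0.04,0,0,0,-1,0,-0.06,0.04,0,0,0,-1,0,0,0,0,0,0,-1,0,0,0,0,0,0,-1])

```text
t: 29.15
ee_pos: [0.5106, -0.1987, 0.1975]
ee_rot: [0.673, 0.739, 0.007, 0.009]
ft_force: [20.2, 7.5, 10.0]
finger_gap: 0.015
gripper_force: 30.0
```

Run:
```python
from h import *
plan(510,-197,193,95.4)
C=cam("wrist");D=cam("scene")
cv2.imwrite("pics/w5.png",np.hstack([cv2.resize(C[0],(390,300)),cv2.resize(D[0][150:290,130:330],(400,300))]))
```

```text
t 29.1 tcp [ 510.6 -198.7  197.5] yaw 95.4 tilt 1.34 q6 -0.68 gap 15.0 gf 30.0 F [20.2  7.5 10. ]
shift units [ 0.036 -0.01   0.089] turn -0.001 (deg 0.0 )
```

View pics/w5.png

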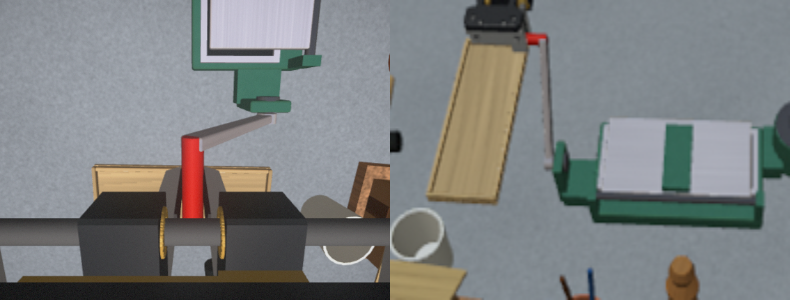

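The force jumped to 20 N at the stop and the scene crop shows the plate lying shut over the bed. Now I ease the lever back slowly.

Emit:
arm_command(steps=[0,0.06,-0.04,0,0,0,-1,0,0.06,-0.04,0,0,0,-1,0,0.06,-0.04,0,0,0,-1,0,0.097,-0.059,0,0,0,-1,0,0.097,-0.059,0,0,0,-1,0,0.097,-0.059,0,0,0,-1,0,0.102,-0.049,0,0,0,-1,0,0.102,-0.049,0,0,0,-1,0,0.102,-0.049,0,0,0,-1,0,0.106,-0.039,0,0,0,-1,0,0.106,-0.039,0,0,0,-1,0,0.106,-0.039,0,0,0,-1])

```text
t: 30.75
ee_pos: [0.557, -0.1941, 0.2183]
ee_rot: [0.673, 0.739, -0.0, -0.0]
ft_force: [5.0, -3.4, -3.5]
finger_gap: 0.0152
gripper_force: 30.0
```

Emit:
arm_command(steps=[0,0.11,-0.028,0,0,0,-1,0,0.11,-0.028,0,0,0,-1,0,0.11,-0.028,0,0,0,-1,0,0.112,-0.017,0,0,0,-1,0,0.112,-0.017,0,0,0,-1,0,0.112,-0.017,0,0,0,-1,0,0.113,-0.006,0,0,0,-1,0,0.113,-0.006,0,0,0,-1,0,0.113,-0.006,0,0,0,-1,0,0.113,0.006,0,0,0,-1,0,0.113,0.006,0,0,0,-1,0,0.113,0.006,0,0,0,-1])

```text
t: 32.25
ee_pos: [0.6239, -0.1876, 0.2257]
ee_rot: [0.673, 0.739, -0.0, -0.0]
ft_force: [2.7, -3.9, -4.0]
finger_gap: 0.0151
gripper_force: 30.0
```

Emit:
arm_command(steps=[0,0.112,0.017,0,0,0,-1,0,0.112,0.017,0,0,0,-1,0,0.112,0.017,0,0,0,-1,0,0.11,0.028,0,0,0,-1,0,0.11,0.028,0,0,0,-1,0,0.11,0.028,0,0,0,-1,0,0.106,0.039,0,0,0,-1,0,0.106,0.039,0,0,0,-1,0,0.106,0.039,0,0,0,-1,0,0.102,0.049,0,0,0,-1,0,0.102,0.049,0,0,0,-1,0,0.102,0.049,0,0,0,-1])

```text
t: 33.75
ee_pos: [0.6881, -0.1814, 0.2061]
ee_rot: [0.673, 0.739, -0.0, -0.0]
ft_force: [-5.2, -3.2, 6.3]
finger_gap: 0.015
gripper_force: 30.0
```

Emit:
arm_command(steps=[0,0,0,0,0,0,-1,0,0,0,0,0,0,-0.2,0,0,0,0,0,0,0,0,0,-0.3,0,0,0,0,0,0,-0.7,0,0,0,0,0,0,-0.7,0,0,0,0.2,0,0,0,0,0,0,0.3])

```text
t: 34.62
ee_pos: [0.6898, -0.182, 0.2968]
ee_rot: [0.673, 0.74, 0.002, 0.004]
ft_force: [0.0, 1.0, 0.2]
finger_gap: 0.0604
gripper_force: 0.0
```

Run:
```python
from h import *
see(.06,.06)
T=cam("top");H,s,v=hsv(T[0])
for c in blobs(((H<4)|(H>176))&(s>130)&(v>90),40): print(rect(c,.22,T))
plan(559,-26.5,160,185.4)
```

```text
top blue [559.8 -27.9  59.8  38.4   7.5]
top white [539.6  59.1  56.7  36.6  -1.4]
scene blue [559.5 -26.1  55.2  40.9   7.5]
scene white [ 942.9 -465.1   56.6   34.2   59.6]
scene white [ 344.6 -112.7   52.8   39.9  -19. ]
wrist blue [558.4 -26.3  59.   38.4   5.4]
t 34.8 tcp [ 687.3 -181.2  289.2] yaw 95.4 tilt 0.18 q6 -0.51 gap 61.1 gf 0.0 F [-0.1 -0.3 -0.3]
shift units [ 3.316 -2.258  2.595] turn 1.5 (deg -90.0 )
```

Emit:
arm_command(steps=[0.415,-0.282,0,0,0,0,0.4,0.415,-0.282,0,0,0,0,0.4,0.415,-0.282,0,0,0,0,0.4,0.415,-0.282,0,0,0,0,0.4,0.415,-0.282,0,0,0,0,0.4,0.415,-0.282,0,0,0,0,0.4,0.415,-0.282,0,0,0,0,0.4,0.415,-0.282,0,0,0,0,0.4])

```text
t: 35.83
ee_pos: [0.5589, -0.026, 0.2894]
ee_rot: [0.673, 0.739, -0.001, -0.001]
ft_force: [0.5, 0.7, 1.1]
finger_gap: 0.0661
gripper_force: 0.0
```

Emit:
arm_command(steps=[0,0,0,0,0,-0.167,0.4,0,0,0,0,0,-0.167,0.4,0,0,0,0,0,-0.167,0.4,0,0,0,0,0,-0.167,0.4,0,0,0,0,0,-0.167,0.4,0,0,0,0,0,-0.167,0.4,0,0,0,0,0,-0.167,0.4,0,0,0,0,0,-0.167,0.4,0,0,0,0,0,-0.164,0.4,0,0,0,0,0,0,0.4])

```text
t: 37.08
ee_pos: [0.5595, -0.0266, 0.2897]
ee_rot: [-0.046, 0.999, 0.0, -0.001]
ft_force: [0.5, -0.5, -1.1]
finger_gap: 0.0658
gripper_force: 0.0
```

Run:
```python
from h import *
see(.06,.06)
T=cam("top");H,s,v=hsv(T[0])
for c in blobs(((H<4)|(H>176))&(s>130)&(v>90),40): print(rect(c,.22,T))
C=cam("wrist");cv2.imwrite("pics/w6.png",C[0])
plan(559,-26.5,45,185.4)
```

```text
scene blue [559.5 -26.1  55.2  40.9   7.5]
wrist blue [558.8 -27.1  57.1  37.1   5.2]
[ 688.3 -179.3   63.4   14.5  -84.4]
t 37.3 tcp [560.1 -26.8 290.8] yaw -174.7 tilt 0.03 q6 -1.91 gap 65.7 gf 0.0 F [-0.3 -0.5  0.7]
shift units [0.018 0.006 4.917] turn -0.002 (deg 0.1 )
```

View pics/w6.png

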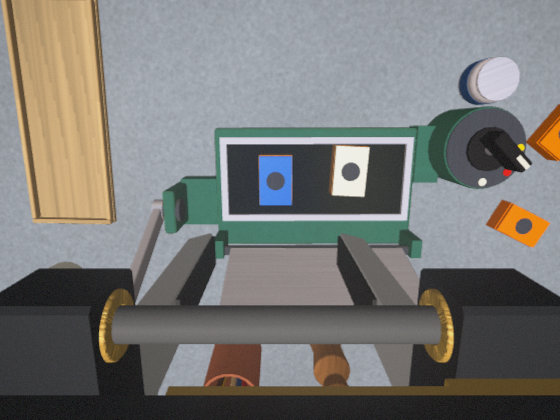

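The white block (350,171) has been nudged about 17 mm and turned ~7°, but lies flat in the bed. Blue (276,180) is in place. Grasping blue first.

Emit:
arm_command(steps=[0.02,0,0.8,0,0,0,0.4,0,0,0.9,0,0,0,0.4,0,0,0.9,0,0,0,0.4,0,0,0.9,0,0,0,0.4,0,0,0.6,0,0,0,0.4,0,0,0.4,0,0,0,0.4,0,0,0.25,0,0,0,0.4,0,0,0.17,0,0,0,0.4,0,0,0,0,0,0,-1,0,0,0,0,0,0,-1,0,0,0,0,0,0,-1,0,0,0,0,0,0,-1])

```text
t: 38.83
ee_pos: [0.5598, -0.0271, 0.046]
ee_rot: [-0.047, 0.999, -0.0, 0.001]
ft_force: [-1.3, -0.5, 2.7]
finger_gap: 0.0396
gripper_force: 30.0
```

Emit:
arm_command(steps=[0,0,-0.3,0,0,0,-1,0,0,-0.6,0,0,0,-1,0,0,-0.8,0,0,0,-1,0,0,-0.7,0,0,0,-1,0,0,-0.3,0,0,0,-1,0,0,0,0,0,0,-1])

```text
t: 39.58
ee_pos: [0.5596, -0.027, 0.1812]
ee_rot: [-0.047, 0.999, -0.0, 0.001]
ft_force: [0.5, -0.5, -1.2]
finger_gap: 0.0397
gripper_force: 30.0
```

Run:
```python
from h import *
plan(554.2,-298.4,177,184)
see(.15,.06)
```

```text
t 39.6 tcp [559.6 -27.  181.2] yaw -174.6 tilt 0.11 q6 -1.92 gap 39.7 gf 30.0 F [ 0.5 -0.5 -1.2]
shift units [ 0.617 -5.394  0.086] turn 0.023 (deg -1.4 )
scene blue [528.8 -34.5  59.3  39.2   9.2]
wrist white [ 746.2 -245.1   56.2   35.5    5.3]
wrist white [539.3  59.9  58.6  39.1   2.6]
```

Emit:
arm_command(steps=[0.062,-0.4,0,0,0,0.003,-1,0.062,-0.6,0,0,0,0.003,-1,0.062,-0.7,0,0,0,0.003,-1,0.062,-0.7,0,0,0,0.003,-1,0.062,-0.7,0,0,0,0.003,-1,0.062,-0.7,0,0,0,0.003,-1,0.062,-0.6,0,0,0,0.003,-1,0.062,-0.5,0,0,0,0,-1,0.062,-0.3,0,0,0,0,-1,0.062,-0.194,0,0,0,0,-1,0,0,0,0,0,0,-1])

```text
t: 41.1
ee_pos: [0.5501, -0.2983, 0.1801]
ee_rot: [-0.036, 0.999, 0.0, -0.0]
ft_force: [-0.2, 0.8, -1.7]
finger_gap: 0.0397
gripper_force: 30.0
```

Run:
```python
from h import *
plan(554.2,-298.4,18,184)
C=cam("wrist");cv2.imwrite("pics/w7.png",C[0])
P=[(dx,dy) for dx in(-.134,.134) for dy in(-.0465,.0465)]
a=np.radians(4);W=[[.5093+x*np.cos(a)-y*np.sin(a),-.3015+x*np.sin(a)+y*np.cos(a),.018] for x,y in P]
print(proj(W,*C[1:]).round())
```

```text
t 41.1 tcp [ 550.1 -298.3  180.1] yaw -175.9 tilt 0.02 q6 -2.32 gap 39.7 gf 30.0 F [-0.2  0.8 -1.7]
shift units [-0.082 -0.008  3.242] turn 0.002 (deg -0.1 )
[[221.  -4.]
 [328.  -3.]
 [230. 280.]
 [319. 280.]]
```

View pics/w7.png

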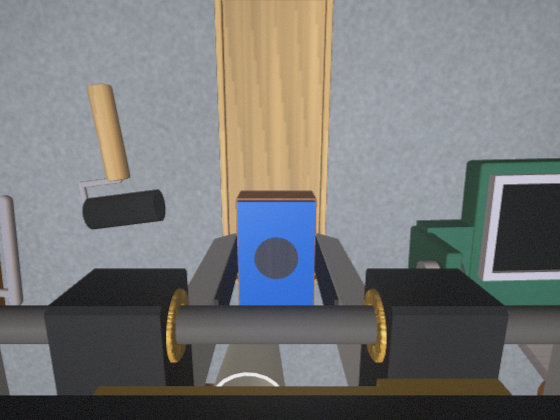

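Blue is centred between the tray walls (inner walls at columns ~223–327, matching my projection). Lowering.

Emit:
arm_command(steps=[-0.02,0,0.5,0,0,0,-1,-0.02,0,0.7,0,0,0,-1,0,0,0.8,0,0,0,-1,0,0,0.6,0,0,0,-1,0,0,0.3,0,0,0,-1,0,0,0.2,0,0,0,-1,0,0,0.1,0,0,0,-1,0,0,0.04,0,0,0,-1,0,0,0,0,0,0,-1])

```text
t: 42.28
ee_pos: [0.5527, -0.2984, 0.0189]
ee_rot: [-0.036, 0.999, -0.0, 0.0]
ft_force: [0.8, 0.2, -0.4]
finger_gap: 0.0397
gripper_force: 30.0
```

Emit:
arm_command(steps=[0,0,0.03,0,0,0,-1,0,0,0.02,0,0,0,-1,0,0,0,0,0,0,-1,0,0,0,0,0,0,0.15,0,0,0,0,0,0,0.15,0,0,-0.3,0,0,0,0.15,0,0,-0.8,0,0,0,0.15,0,0,-1,0,0,0,0.4,0,0,-1,0,0,0,0.4,0,0,-0.4,0,0,0,0.4,0,0,0,0,0,0,0.4])

```text
t: 43.65
ee_pos: [0.5528, -0.2985, 0.192]
ee_rot: [-0.036, 0.999, -0.001, 0.001]
ft_force: [0.2, 0.6, 0.2]
finger_gap: 0.0657
gripper_force: 0.0
```

Run:
```python
from h import *
see(.031,.06)
plan(539.5,59.8,45,182.6)
```

```text
scene blue [ 553.1 -295.    55.2   37.8    5.8]
scene white [947.6 117.5  60.6  37.9 -75.8]
scene white [850.  287.8  56.3  43.5 -58.6]
scene white [473.2 656.2  50.8  45.9  13.3]
scene white [ 511.3 -163.1   50.9   33.   -82.5]
wrist blue [ 551.  -297.4   56.8   36.7    4.4]
t 43.8 tcp [ 551.1 -297.2  187.9] yaw -175.9 tilt 0.26 q6 -2.32 gap 65.5 gf 0.0 F [ 0.2 -0.3  0.3]
shift units [-0.29   7.129  2.879] turn 0.025 (deg -1.5 )
```

Emit:
arm_command(steps=[-0.03,0.5,0,0,0,0,0.5,-0.03,0.8,0,0,0,0,0.5,-0.03,0.9,0,0,0,0,0.5,-0.03,0.9,0,0,0,0,0.5,-0.03,0.9,0,0,0,0,0.5,-0.03,0.9,0,0,0,0,0.5,-0.03,0.9,0,0,0,0,0.5,-0.03,0.7,0,0,0,0,0.5,-0.03,0.4,0,0,0,0,0.5,-0.02,0.23,0,0,0,0,0.5,0,0,0,0,0,0,0.5])

```text
t: 45.18
ee_pos: [0.541, 0.0588, 0.1904]
ee_rot: [-0.036, 0.999, -0.0, -0.0]
ft_force: [-0.5, 0.3, 0.1]
finger_gap: 0.0703
gripper_force: 0.0
```

Run:
```python
from h import *
see(.031,.06)
C=cam("wrist");H,s,v=hsv(C[0])
cv2.imwrite("pics/w8.png",cv2.resize(C[0][120:330,150:450],(700,490)))
plan(539.5,59.8,45,180)
```

```text
top blue [ 552.3 -298.    56.1   36.8    4.3]
scene blue [ 553.3 -295.5   54.5   38.7    7.5]
wrist white [539.3  60.3  58.6  38.8   2.6]
t 45.4 tcp [541.3  57.7 190.7] yaw -176.0 tilt 0.01 q6 -1.74 gap 70.6 gf 0.0 F [ 0.6  0.8 -0.1]
shift units [0.032 0.045 2.913] turn 0.067 (deg -4.0 )
```

View pics/w8.png

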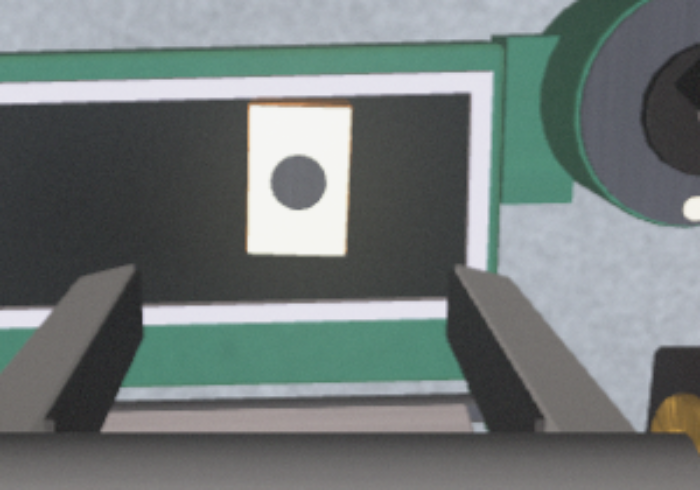

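White is flat inside the bed at about (539, 60), yaw 2.6°. Grasping it.

Emit:
arm_command(steps=[0.03,0.05,0.4,0,0,0.023,0.5,0,0,0.7,0,0,0,0.5,0,0,0.7,0,0,0,0.5,0,0,0.5,0,0,0,0.5,0,0,0.3,0,0,0,0.5,0,0,0.2,0,0,0,0.5,0,0,0.12,0,0,0,0.5,0,0,0,0,0,0,0.5,0,0,0,0,0,0,-1,0,0,0,0,0,0,-1,0,0,0,0,0,0,-1,0,0,0,0,0,0,-1])

```text
t: 46.88
ee_pos: [0.5397, 0.0609, 0.045]
ee_rot: [-0.024, 1.0, -0.0, 0.0]
ft_force: [-1.2, -0.4, 0.9]
finger_gap: 0.0397
gripper_force: 30.0
```

Emit:
arm_command(steps=[0,0,-0.3,0,0,0,-1,0,0,-0.6,0,0,0,-1,0,0,-0.8,0,0,0,-1,0,0,-0.7,0,0,0,-1,0,0,-0.3,0,0,0,-1,0,0,0,0,0,0,-1])

```text
t: 47.62
ee_pos: [0.5399, 0.0609, 0.1806]
ee_rot: [-0.024, 1.0, -0.0, 0.001]
ft_force: [-0.1, -0.3, -1.1]
finger_gap: 0.04
gripper_force: 30.0
```

Run:
```python
from h import *
plan(464.4,-303,177,184)
```

```text
t 47.6 tcp [539.9  60.9 180.6] yaw -177.3 tilt 0.1 q6 -1.71 gap 40.0 gf 30.0 F [-0.1 -0.3 -1.1]
shift units [ 1.855 -7.198  0.071] turn -0.021 (deg 1.3 )
```

Emit:
arm_command(steps=[0.12,-0.45,0,0,0,0,-1,0.18,-0.7,0,0,0,0,-1,0.22,-0.85,0,0,0,0,-1,0.22,-0.85,0,0,0,0,-1,0.22,-0.85,0,0,0,0,-1,0.22,-0.85,0,0,0,0,-1,0.22,-0.85,0,0,0,0,-1,0.18,-0.7,0,0,0,0,-1,0.12,-0.5,0,0,0,0,-1,0.1,-0.4,0,0,0,0,-1,0.055,-0.2,0,0,0,-0.021,-1,0,0,0,0,0,0,-1])

```text
t: 49.12
ee_pos: [0.4635, -0.3031, 0.1786]
ee_rot: [-0.034, 0.999, 0.001, -0.001]
ft_force: [0.8, -0.3, -0.7]
finger_gap: 0.0398
gripper_force: 30.0
```

Run:
```python
from h import *
plan(464.4,-303.5,17,184)
see(.031,.15)
```

```text
t 49.1 tcp [ 463.5 -303.1  178.6] yaw -176.1 tilt 0.12 q6 -2.42 gap 39.8 gf 30.0 F [ 0.8 -0.3 -0.7]
shift units [-0.022 -0.015  3.232] turn -0.001 (deg 0.1 )
top blue [ 552.3 -298.    56.1   36.8    4.3]
scene blue [ 553.1 -295.    55.2   37.8    5.8]
scene white [ 428.5 -324.8   64.    41.1   10.3]
```

Emit:
arm_command(steps=[-0.02,-0.01,0.5,0,0,0,-1,0,0,0.7,0,0,0,-1,0,0,0.8,0,0,0,-1,0,0,0.6,0,0,0,-1,0,0,0.3,0,0,0,-1,0,0,0.2,0,0,0,-1,0,0,0.09,0,0,0,-1,0,0,0.04,0,0,0,-1,0,0,0,0,0,0,-1])

```text
t: 50.4
ee_pos: [0.4654, -0.3039, 0.0188]
ee_rot: [-0.035, 0.999, -0.0, 0.0]
ft_force: [-0.1, 0.4, -0.6]
finger_gap: 0.0396
gripper_force: 30.0
```

Emit:
arm_command(steps=[0,0,0.04,0,0,0,-1,0,0,0.03,0,0,0,-1,0,0,0,0,0,0,-1,0,0,0,0,0,0,0.15,0,0,0,0,0,0,0.15,0,0,-0.3,0,0,0,0.15,0,0,-0.8,0,0,0,0.15,0,0,-1,0,0,0,0,0,0,-1,0,0,0,0,0,0,-1,0,0,0,0,0,0,0,0,0,0,0])

```text
t: 51.78
ee_pos: [0.4672, -0.3055, 0.226]
ee_rot: [-0.035, 0.999, -0.004, 0.004]
ft_force: [0.2, -0.2, 0.7]
finger_gap: 0.0471
gripper_force: 0.0
```

Run:
```python
from h import *
see(.031,.031)
plan(498.5,202.5,210,231.2)
```

```text
top blue [ 552.3 -298.    56.1   36.8    4.3]
scene blue [ 553.3 -295.5   54.5   38.7    7.5]
scene white [405.7 220.5  51.1  39.2  74.3]
scene white [ 464.7 -302.4   60.9   39.3    3.4]
wrist blue [ 550.7 -297.5   57.5   36.5    4. ]
wrist white [ 464.7 -302.6   58.4   37.9    3.3]
t 51.9 tcp [ 464.6 -303.   219. ] yaw -176.0 tilt 0.08 q6 -2.42 gap 46.8 gf 0.0 F [-0.2 -0.3 -0.3]
shift units [-1.382 10.038  0.188] turn -0.787 (deg 47.2 )
```

Emit:
arm_command(steps=[-0.07,0.5,0,0,0,0,0,-0.115,0.84,0,0,0,0,0,-0.135,0.97,0,0,0,0,0,-0.135,0.97,0,0,0,0,0,-0.135,0.97,0,0,0,0,0,-0.135,0.97,0,0,0,0,0,-0.135,0.97,0,0,0,0,0,-0.135,0.97,0,0,0,0,0,-0.135,0.97,0,0,0,0,0,-0.11,0.84,0,0,0,0,0,-0.09,0.7,0,0,0,0,0,-0.05,0.37,0,0,0,0,0])

```text
t: 53.42
ee_pos: [0.4972, 0.2042, 0.2183]
ee_rot: [-0.036, 0.999, -0.0, -0.001]
ft_force: [0.5, -0.4, 0.1]
finger_gap: 0.0468
gripper_force: 0.0
```

Emit:
arm_command(steps=[0,0,0,0,0,-0.157,0,0,0,0,0,0,-0.157,0,0,0,0,0,0,-0.157,0,0,0,0,0,0,-0.157,0,0,0,0,0,0,-0.157,0,0,0,0,0,0,0,0])

```text
t: 54.18
ee_pos: [0.4982, 0.2019, 0.219]
ee_rot: [-0.43, 0.903, 0.0, -0.001]
ft_force: [0.1, 0.3, 0.1]
finger_gap: 0.0468
gripper_force: 0.0
```

Run:
```python
from h import *
plan(498.6,202.3,93.5,231.2)
```

```text
t 54.2 tcp [498.2 201.9 219. ] yaw -129.0 tilt 0.09 q6 -2.29 gap 46.8 gf 0.0 F [0.1 0.3 0.1]
shift units [-0.013 -0.004  2.51 ] turn -0.004 (deg 0.2 )
```

Emit:
arm_command(steps=[-0.01,0,0.5,0,0,-0.004,0,0,0,0.6,0,0,0,0,0,0,0.6,0,0,0,0,0,0,0.4,0,0,0,0,0,0,0.25,0,0,0,0,0,0,0.15,0,0,0,0,0,0,0,0,0,0,0,0,0,0,0,0,0,-1,0,0,0,0,0,0,-1,0,0,0,0,0,0,-1,0,0,0,0,0,0,-1])

```text
t: 55.55
ee_pos: [0.4993, 0.2026, 0.095]
ee_rot: [-0.433, 0.901, 0.0, 0.0]
ft_force: [-1.1, -1.3, 1.0]
finger_gap: 0.0134
gripper_force: 30.0
```

Emit:
arm_command(steps=[0,0,-0.1,0,0,0,-1,0,0,-0.1,0,0,0,-1,0,0,-0.1,0,0,0,-1,0,0,0,0,0,0,-1])

```text
t: 56.05
ee_pos: [0.4992, 0.2025, 0.1097]
ee_rot: [-0.433, 0.901, 0.0, 0.0]
ft_force: [4.0, 1.4, -7.0]
finger_gap: 0.0136
gripper_force: 30.0
```

Pulled 14.7 mm. Turning back to the white dot (‑45.8°) and lowering.

Emit:
arm_command(steps=[0,0,0,0,0,0.128,-1,0,0,0,0,0,0.128,-1,0,0,0,0,0,0.128,-1,0,0,0,0,0,0.127,-1,0,0,0,0,0,0.127,-1,0,0,0,0,0,0.126,-1,0,0,0,0,0,0,-1,0,0,0.1,0,0,0,-1,0,0,0.1,0,0,0,-1,0,0,0.1,0,0,0,-1,0,0,0,0,0,0,-1])

```text
t: 57.42
ee_pos: [0.4993, 0.2024, 0.095]
ee_rot: [-0.048, 0.999, -0.0, -0.0]
ft_force: [1.3, -0.2, -1.7]
finger_gap: 0.0138
gripper_force: 30.0
```

Emit:
arm_command(steps=[0,0,0,0,0,0,-0.2,0,0,0,0,0,0,0,0,0,-0.3,0,0,0,0,0,0,-1,0,0,0,0,0,0,-1,0,0,0,0,0,0,0,0,0,0,0])

```text
t: 58.18
ee_pos: [0.5022, 0.2031, 0.2161]
ee_rot: [-0.048, 0.999, 0.001, 0.005]
ft_force: [0.3, 0.1, -0.9]
finger_gap: 0.0469
gripper_force: 0.0
```

Run:
```python
from h import *
plan(498.6,202.3,93.5,185.4)
see(.031,.031)
C=cam("wrist");H,s,v=hsv(C[0]);T=cam("top")
cv2.imwrite("pics/w9.png",np.hstack([cv2.resize(C[0],(400,300)),cv2.resize(T[0][150:300,210:410],(400,300))]))
```

```text
t 58.2 tcp [502.2 203.1 216.1] yaw -174.5 tilt 0.62 q6 -1.49 gap 46.9 gf 0.0 F [ 0.3  0.1 -0.9]
shift units [ 0.1   -0.012  2.45 ] turn 0.002 (deg -0.1 )
top blue [ 552.3 -298.    56.1   36.8    4.3]
top white [ 467.2 -304.3   57.1   40.1   -1.7]
scene blue [ 553.2 -295.3   55.2   38.4    5.8]
scene white [405.7 220.5  51.1  39.2  74.7]
scene white [ 464.7 -302.4   60.9   39.3    3.4]
wrist white [678.7 526.2  55.6  33.    5.5]
```

View pics/w9.png

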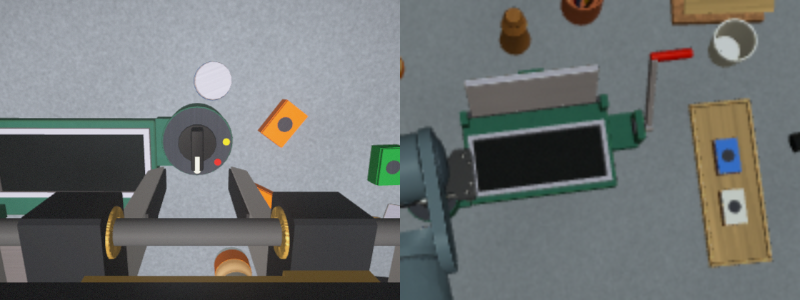

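The knob is on the white dot, the lever is at rest, and both blocks lie flat in the tray.

```bash
python3 -c "
from rig import ctrl
print(ctrl.finish_job())"
```

```text
the job is handed in; nothing more can be done
None
```

The job is handed in at about 58 s: knob to red, blue and white blocks pressed with the plate shut to its stop, lever eased back, both blocks flat and tile up in the tray, and knob back on white; a nudge moved white about 17 mm within the bed around the pressing, and no red or yellow blocks were found.

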